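# Seat the colour standard on the spectrophotometer and measure it

### The job

With a fingertip, push the square ceramic tile lying on the spectrophotometer's stage straight back until its edge is flat against the long fence, then slide it along the fence, keeping it against the fence all the way, into the corner so that it sits flush against both the fence and the end stop over the measuring port. Then press the measure button fully down and let go, with the tile still in its corner. Do not pick the tile up, and leave the metal cup and the round disc where they are.

Things in the scene. Friction and masses are not known exactly. Their poses are not given: they have to be found in the camera images.
- spectro: Bench spectrophotometer, white box 235 x 265 mm (x by y), fixed, its place and yaw vary. Origin on the table under it; x to its rear (away from the robot), y to its left, z up; offsets here are in this frame, mm. On top a flat dark stage 104 high, x -88 to 86, y -127 to 127, front and right edges open. Before it a deck 92 high, x -147 to -88, with a flat display in the middle (y -37 to 37).
- fence (a point): Middle of the fence's face, at the stage surface (spectro frame 67, 0, 104). The fence is an aluminium bar along the rear of the stage, y -127 to 127, 12 mm thick, standing 14 mm above the stage; its face looks to -x of the spectro.
- stop (a point): Middle of the end stop's face, at the stage surface (spectro frame 42, 115, 104). The stop is an aluminium bar at the fence's left end, coming forward from it over x 17 to 67, 12 mm thick, 14 mm high; its face looks to -y of the spectro. Fence and stop make the corner.
- pocket (a point): Point on the stage surface where the centre of the tile's underside comes when the tile is flush in the corner: 25 mm from the fence face and 25 mm from the stop face (spectro frame 42, 90, 104). Centre of the round measuring port; axes as the spectrophotometer's.
- tile: Square white ceramic tile 50 x 50 x 10 mm, about 65 g, loose on the stage near its right end, away from the fence and turned by up to 0.35 rad against the fence. Origin at the centre of its underside, x and y along its edges, z up.
- measure_top (a point): Centre of the top of the round black measure button (20 mm across, in a 36 mm grey bezel) on the front deck; at rest it stands 101 mm above the table, spectro frame (-118, -85). It is pressed straight down.
- measure (a joint): Travel of the measure button: 0 released, 0.005 m fully down. Spring: about 1.5 N to start, 5 N fully down; it springs back when let go.
- trap: Grey metal calibration cup with a knob on top, 40 mm across, 42 mm high, loose, standing on the front part of the stage left of the middle. Origin at the centre of its underside. To be left alone.
- disc: Round white ceramic disc 38 mm across, 9 mm thick, loose, lying on the front deck left of the display. Origin at the centre of its underside. To be left alone.

How it is judged (in metres and radians):
On the way, in this order (a step that is already met when the one before it is completed fails the run):
1. the tile lies flat against the fence, still well short of the end stop (x of tile in the frame of pocket above -0.003 m and (angle between the x axis of tile and the x axis of spectro, either way round below 0.07 rad or angle between the x axis of tile and the y axis of spectro, either way round below 0.07 rad) and y of tile in the frame of pocket below -0.05 m), for 0.1 s.
2. the tile sits flush in the corner against fence and stop (x of tile in the frame of pocket between -0.003 and 0.003 m and y of tile in the frame of pocket between -0.003 and 0.003 m and z of tile in the frame of pocket between -0.002 and 0.002 m and (angle between the x axis of tile and the x axis of spectro, either way round below 0.06 rad or angle between the x axis of tile and the y axis of spectro, either way round below 0.06 rad) and linear speed of tile below 0.01 m/s), for 0.2 s.
3. the measure button is pressed fully down with the tile in its corner (value of joint measure above 0.004 m and x of tile in the frame of pocket between -0.003 and 0.003 m and y of tile in the frame of pocket between -0.003 and 0.003 m and z of tile in the frame of pocket between -0.002 and 0.002 m and (angle between the x axis of tile and the x axis of spectro, either way round below 0.06 rad or angle between the x axis of tile and the y axis of spectro, either way round below 0.06 rad)), for 0.05 s.
At the end, for the whole second after the job is handed in: The tile rests flat on the stage in the corner, within 3 mm of its seat against the fence and against the end stop and square to them within 0.06 rad; the button has been pressed at least 4 of its 5 mm and is released; the cup and the disc stand within 8 mm of where they were (all of step 2 and value of joint measure below 0.001 m and distance of each of trap, disc from where it was at the start of the episode below 0.008 m and angle between each of trap, disc's own z axis and vertical below 0.1 rad); the robot touches nothing.
It fails at once if the tile is lifted more than 5 mm off the stage, tipped, or falls off it (z of tile in the frame of pocket below -0.006 m or z of tile in the frame of pocket above 0.005 m or angle between tile's own z axis and vertical above 0.2 rad).
It fails at once if the tile is slid along towards the corner more than 10 mm away from the fence (y of tile in the frame of pocket above -0.09 m and x of tile in the frame of pocket below -0.01 m).
It fails at once if the measure button is pressed while the tile is not in its corner (value of joint measure above 0.0025 m and not (x of tile in the frame of pocket between -0.004 and 0.003 m and y of tile in the frame of pocket between -0.004 and 0.003 m and z of tile in the frame of pocket between -0.002 and 0.002 m and (angle between the x axis of tile and the x axis of spectro, either way round below 0.08 rad or angle between the x axis of tile and the y axis of spectro, either way round below 0.08 rad))).
It fails at once if the metal cup or the round disc is moved or tipped (distance of any of trap, disc from where it was at the start of the episode above 0.01 m or angle between any of trap, disc's own z axis and vertical above 0.3 rad).
It also fails if it takes over 72 s, if anything falls off the work surface, if the arm or the gripper's body presses on something with over 40 N, if the wrist force passes 120 N, or if a joint passes its speed limit or range.

### The arm

A 6-joint arm with a two-finger parallel gripper is mounted at the origin on the work surface. World frame = base frame: x ahead of the robot, y to its left, z up, the work surface at z = 0. Lengths are in mm, angles in rad, forces in N, time in s.
With the tool pointing down it reaches from about 425 to 950 mm from the base axis. Payload 14.7 kg.
Tool frame: the origin (TCP) lies at the centre of the arm's flange, where the gripper is bolted on; the fingertips stand 173 mm ahead of it and the grasp point (between the pads) lies 155 mm ahead of it; x points along the fingers, y is the direction in which the jaws open and shut, and the axes are right-handed (so a half turn about x gives the same grasp; the last joint's range is limited). The gripper opens to 85 mm and grips with 20 to 120 N. Pads are 22 mm wide; open, the fingers measure 114 mm over their backs; the gripper's body (76 mm by 85 mm) begins 54 mm behind the grasp point. The pads swing forward as they close: fully open they stand 13 mm farther back than shut.
Start: joints at [1.066, 0.48, 1.596, -0, 1.065, -0.047], TCP at [287.261, 583.074, 404.697] pointing down, gripper open.
Joint ranges: [-2.75, 2.75], [-0.82, 2.05], [0.23, 2.67], [-1.56, 4.7], [0.09, 2.69], [-2.92, 2.92]. Speed limits (rad/s): [1.89, 1.89, 2.39, 3.01, 3.01, 3.01].

### API

Orientations are given as a unit quaternion [x, y, z, w].
In Python, from rig import robot, optics gives the robot as it stands. The module is installed in compiled form; this text tells all that it offers.
- The arm moves only by the shell command python3 -m creep 'ROWS'. ROWS is a JSON object of lists of equal length, an entry for each row: "grip": the gripper's target within -1 to 1 (shut at 1, half-way at 0, fully open at -1); "xyz": the shift along the world's x, y, z in cm, a list of three; "dr": the turn, a rotation vector about the world's x, y, z in degrees, a list of three. In form: {"grip": [grip, ...], "xyz": [[dx, dy, dz], ...], "dr": [[rx, ry, rz], ...]}. A call has 1 to 20 rows; each row shifts and turns the commanded pose from where the row before left it; what a row does not reach is not made up. A row lasts 1/10 s, in which the tool goes at most 50 mm and 8.59 degrees, less where a joint would pass 70% of its speed; a pose out of reach is approached as far as the arm can. A call with a gripper value outside its range is refused whole. The fingers move at their own pace and stop on an object; the grip force is fixed at half the most. Time passes only in rows, so rows that do not move let the fingers close. It gives the time, the measured TCP pose, the force and the opening at its end, in the units of the state.
- robot.get_state(): the state, without advancing time (a new reading comes with each control period).
- optics.capture(name): name is "side" or "top"; returns a dict with "color" (384x512x3 uint8, red, green, blue), "intrinsics" (3x3 intrinsics, pixels), "R" (3x3) and "t" (3): a world point X has camera coordinates R X + t. Camera axes: x right, y down, z forward; pixel columns grow to the right and rows downward; lengths in mm; the calibration is good to about 2 mm. A picture is of the moment at which its call begins. There is no depth.
- robot.sign_off(): hands the job in, once; it reports no verdict.
The state is a dict: "t": time; "q": joint angles; "qd": joint speeds; "effort": joint torques, N m; "ee_pos": TCP position; "orientation": TCP orientation; "ft_force": force on the tool from outside, world axes, zero at the start; "ft_torque": the same for the moment, N m; "width": finger opening in mm.
Only numpy, scipy, OpenCV 4.12 (cv2) and the standard library are available. Lean on these libraries where they do the work, as an engineer would, in place of code of your own. Each camera call takes 0.05 s, during which the arm holds its last target. There are 200 camera calls.

## Working session

There is one attempt and no reset: what is moved stays moved. The work goes in short steps, Python scripts to look and compute and a shell command to move; the robot and the scene stay as the last step left them, time stands still between calls to the robot, and variables do not carry over. Pictures are saved under pics/ and viewed, about 8 in all and at most 12, crops included, and the job is handed in when it is done.

```bash
mkdir -p pics; cat > h.py <<'E'
import numpy as np, cv2
from rig import robot, optics
def cap(name,fn=None):
    c=optics.capture(name)
    if fn: cv2.imwrite('pics/'+fn, cv2.cvtColor(c['color'],cv2.COLOR_RGB2BGR))
    return c
def ray(c,u,v,z):
    K=np.array(c['intrinsics']);R=np.array(c['R']);t=np.array(c['t'])
    o=-R.T@t; d=R.T@np.linalg.inv(K)@[u,v,1]
    return o+d*(z-o[2])/d[2]
def proj(c,P):
    K=np.array(c['intrinsics']);p=K@(np.array(c['R'])@np.array(P,float).T+np.array(c['t']).reshape(3,1));return (p[:2]/p[2]).T
E
python3 - <<'E'
from h import *
for n in('top','side'):
    c=cap(n,n+'1.png'); print(n,np.round(c['intrinsics'],1).tolist(),np.round(c['R'],3).tolist(),np.round(c['t'],1))
a=cv2.imread('pics/top1.png');cv2.imwrite('pics/top1b.png',cv2.resize(a,(800,600),interpolation=cv2.INTER_CUBIC))
s=robot.get_state();print(s['ee_pos'],s['orientation'],s['t'],s['width'],s['ft_force'])
E
```

```text
top [[430.4, 0.0, 255.8], [0.0, 430.4, 191.9], [0.0, 0.0, 1.0]] [[0.166, -0.986, 0.005], [-0.961, -0.163, -0.223], [0.22, 0.032, -0.975]] [-32.5 561.6 640. ]
side [[437.2, 0.0, 255.4], [0.0, 437.2, 188.3], [0.0, 0.0, 1.0]] [[0.999, -0.047, 0.018], [-0.021, -0.713, -0.7], [0.046, 0.699, -0.713]] [-579.1   99.8  818.9]
[287.19698583 582.9242562  404.13509346] [ 0.16009202  0.68876121 -0.16082933  0.68855826] 0.1 85.56703560859025 [-0.04305331 -0.12756168 -0.03332402]
```

View pics/top1b.png

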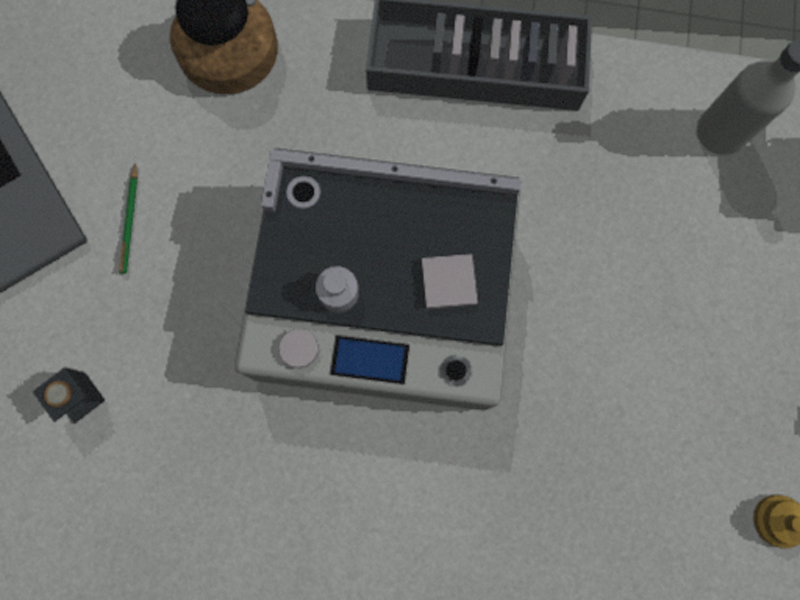

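View pics/side1.png

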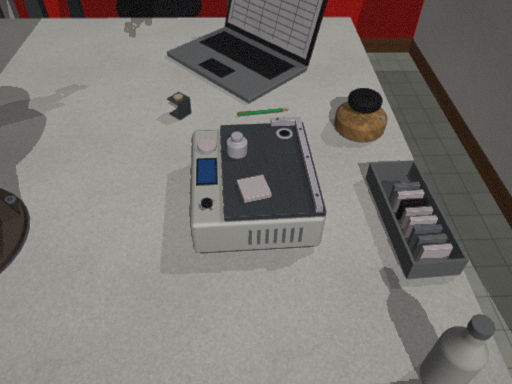

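```bash
cat >> h.py <<'E'
def sp(p,q):  # spectro pts -> world
    q=np.atleast_2d(q).astype(float);c,s=np.cos(p[2]),np.sin(p[2])
    return np.c_[p[0]+c*q[:,0]-s*q[:,1],p[1]+s*q[:,0]+c*q[:,1],q[:,2]]
def inv(p,w):
    w=np.atleast_2d(w)[:,:2]-np.array(p[:2]);c,s=np.cos(p[2]),np.sin(p[2]);return w@np.array([[c,-s],[s,c]])
def tile(c,p,z=114,name='top'):
    """white blob corners of tile top in spectro frame: biggest bright blob within the stage"""
    g=cv2.cvtColor(c['color'],cv2.COLOR_RGB2GRAY)
    poly=proj(c,sp(p,[[-84,-123,110],[-84,15,110],[20,15,110],[20,105,110],[64,105,110],[64,-123,110]]))
    m=np.zeros_like(g);cv2.fillPoly(m,[poly.round().astype(int)],255)
    b=((g>110)&(m>0)).astype(np.uint8)
    cs,_=cv2.findContours(b,cv2.RETR_EXTERNAL,cv2.CHAIN_APPROX_NONE)
    k=max(cs,key=cv2.contourArea)
    W=np.array([ray(c,u,v,z) for u,v in k[:,0]]);return cv2.minAreaRect((inv(p,W)).astype(np.float32))
E
python3 - <<'E'
from h import *
from scipy.optimize import least_squares
c=cap('top');d=cap('side')
S=np.array([[42,90,104],[-118,-85,101],[-88,-127,104],[-88,127,104],[79,-127,118],[79,127,118]])
T=np.array([[303,192],[456,369],[502,343],[247,316],[519,180],[274,150]])/1.5625
D=np.array([[285,133],[207,203],[222,219],[219,124],[318,208],[299,121]])
f=lambda p:(proj(c,sp(p,S))-T).ravel()
g=lambda p:(proj(d,sp(p,S))-D).ravel()
r=least_squares(f,[550,0,0]);print(r.x,r.fun.round(1))
r2=least_squares(g,r.x);print(r2.x,r2.fun.round(1))
p=(least_squares(lambda p:np.r_[f(p),g(p)],r.x)).x;print(p);np.save('p.npy',p)
gr=cv2.cvtColor(c['color'],cv2.COLOR_RGB2GRAY);print(gr[180,290],gr[150,270])
print('tile',tile(c,p), tile(d,p))
print('pix',[ (n,inv(p,ray(c,u/1.5625,v/1.5625,z)).round(1)) for n,u,v,z in[('disc',298,348,101),('cup',336,285,146)]])
for n,q in dict(pocket=[42,90,104],button=[-118,-85,101]).items(): print(n,sp(p,q).round(1))
# overlay
im=c['color'][:,:,::-1].copy()
b=tile(c,p);bx=cv2.boxPoints(b)
im=cv2.resize(im,None,fx=1.5625,fy=1.5625,interpolation=cv2.INTER_CUBIC)
for q in [sp(p,S),sp(p,np.c_[bx,[114]*4]),sp(p,[[67,-127,104],[67,115,104],[17,115,104]])]:
    for u,v in proj(c,q)*1.5625: cv2.circle(im,(int(u),int(v)),2,(0,0,255),-1)
cv2.imwrite('pics/ov.png',im[100:450,200:560])
E
```

```text
[6.05362398e+02 8.38772373e+01 4.44146106e-02] [ 0.1  0.9  0.8  0.7  1.2  0.9 -1.1 -2.   1.  -0.7 -2.1 -0.1]
[6.04129877e+02 8.06267764e+01 2.30359904e-02] [-1.3  1.9 -2.8 -1.2 -0.2 -0.7  0.7  1.7  3.   0.7  0.6 -3. ]
[6.04785459e+02 8.30391498e+01 3.64307603e-02]
133 46
tile ((-31.523956298828125, -65.91931915283203), (48.968467712402344, 48.72929382324219), 12.49775218963623) ((-31.351346969604492, -70.04037475585938), (50.79563522338867, 57.29064178466797), 11.356705665588379)
pix [('disc', array([[-115.5,   70.8]])), ('cup', array([[-58.9,  38.2]]))]
pocket [[643.5 174.5 104. ]]
button [[490.   -6.2 101. ]]
```

View pics/ov.png

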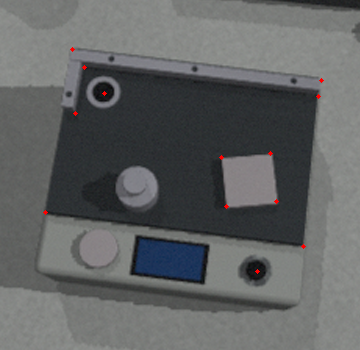

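```bash
cat >> h.py <<'E'
from scipy.spatial.transform import Rotation as Ro
def tool(p):
    s=robot.get_state();M=Ro.from_quat(s['orientation'])
    A=M.as_matrix();tip=np.array(s['ee_pos'])+A[:,0]*173
    return s,A,tip
def goto(p,q,axis=None):
    """cm shift and dr deg to bring shut tip to spectro q with tool x down, jaws along +-spectro y"""
    s,A,tip=tool(p);yax=np.array([-np.sin(p[2]),np.cos(p[2]),0]);
    if A[:,1]@yax<0:yax=-yax
    x=np.array([0,0,-1.]);G=np.c_[x,yax,np.cross(x,yax)]
    dr=Ro.from_matrix(G@A.T).as_rotvec(degrees=True)
    d=sp(p,q)[0]-np.array([0,0,-173])-s['ee_pos']
    print('t',round(s['t'],2),'tip sp',inv(p,tip).round(1)[0],'z',tip[2].round(1),'F',np.round(s['ft_force'],1),'w',round(s['width'],1),'| shift cm',(d/10).round(2),'dr',dr.round(1))
E
python3 - <<'E'
from h import *
from scipy.optimize import least_squares
p=np.load('p.npy');p[2]=.04;np.save('p.npy',p)
goto(p,[-78,-66,200])
E
```

```text
t 0.2 tip sp [-297.4  512.1] z 231.3 F [ 0.2 -0.1  0.5] w 85.1 | shift cm [ 24.23 -56.9   -3.13] dr [ 0.  -0.  28.5]
```

```bash
python3 -m creep '{"grip":[1,1,1,1,1,1,1,1,1,1,1,1,1,1,1,1,1,1,1,1],"xyz":[[1.3,-3,0],[1.3,-3,0],[1.3,-3,0],[1.3,-3,0],[1.3,-3,0],[1.3,-3,0],[1.3,-3,0],[1.3,-3,0],[1.3,-3,0],[1.3,-3,0],[1.3,-3,0],[1.3,-3,0],[1.3,-3,0],[1.3,-3,0],[1.3,-3,0],[1.3,-3,0],[1.3,-3,0],[1.3,-3,0],[0.8,-2.9,0],[0,0,0]],"dr":[[0,0,1.5],[0,0,1.5],[0,0,1.5],[0,0,1.5],[0,0,1.5],[0,0,1.5],[0,0,1.5],[0,0,1.5],[0,0,1.5],[0,0,1.5],[0,0,1.5],[0,0,1.5],[0,0,1.5],[0,0,1.5],[0,0,1.5],[0,0,1.5],[0,0,1.5],[0,0,1.5],[0,0,1.5],[0,0,0]]}'
python3 - <<'E'
from h import *
p=np.load('p.npy')
goto(p,[-78,-66,140])
E
```

```text
t: 2.2
ee_pos: [530.1, 11.3, 404.6]
orientation: [-0.014, 0.707, 0.013, 0.707]
ft_force: [0.5, 0.9, 1.2]
width: -0.1
t 2.2 tip sp [-77.4 -68.8] z 231.6 F [0.5 0.9 1.2] w -0.1 | shift cm [-0.06  0.27 -9.16] dr [0.  0.  0.1]
```

Descend to tip z≈125 and look.

```bash
python3 -m creep '{"grip":[1,1,1,1,1,1],"xyz":[[0,0.3,-2.5],[0,0,-2.5],[0,0,-2.5],[0,0,-2],[0,0,-1.2],[0,0,0]],"dr":[[0,0,0],[0,0,0],[0,0,0],[0,0,0],[0,0,0],[0,0,0]]}'
python3 - <<'E'
from h import *
p=np.load('p.npy')
goto(p,[-78,-66,108])
for n in('side','top'):
    c=cap(n);s,A,tip=tool(p)
    im=c['color'][:,:,::-1].copy()
    f=3 if n=='side' else 3
    u0,v0=((170,90) if n=='side' else (140,80))
    w=np.array(im[v0:v0+190,u0:u0+210]);w=cv2.resize(w,None,fx=f,fy=f,interpolation=cv2.INTER_CUBIC)
    cor=[tip+A@np.array([0,a*14.5,b*11]) for a,b in((1,1),(1,-1),(-1,-1),(-1,1))]
    for u,v in proj(c,np.array(cor)): cv2.circle(w,(int((u-u0+.5)*f),int((v-v0+.5)*f)),3,(0,0,255),-1)
    for u,v in proj(c,sp(p,[[-118,-85,101],[-88,-127,104],[42,90,104],[67,115,104],[67,-127,104]])): cv2.circle(w,(int((u-u0+.5)*f),int((v-v0+.5)*f)),3,(0,255,0),-1)
    cv2.imwrite(f'pics/{n}2.png',w)
E
```

```text
t: 2.8
ee_pos: [528.7, 17.4, 296.5]
orientation: [-0.014, 0.708, 0.014, 0.706]
ft_force: [0.5, 0.2, -0.7]
width: -0.2
t 2.8 tip sp [-79.1 -62.5] z 123.5 F [ 0.5  0.2 -0.7] w -0.2 | shift cm [ 0.08 -0.34 -1.55] dr [-0.  -0.1  0. ]
```

View pics/side2.png

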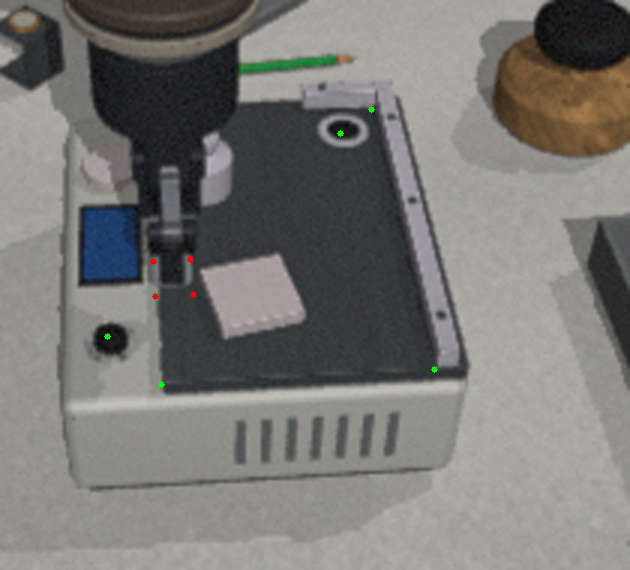

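View pics/top2.png

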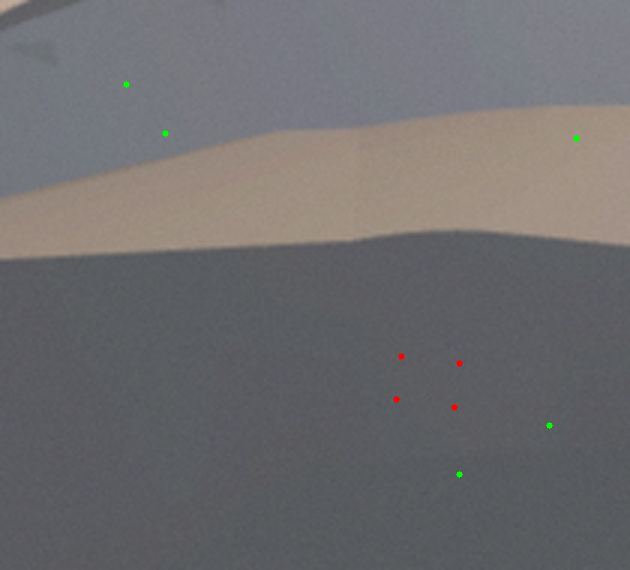

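```bash
python3 -m creep '{"grip":[1,1,1,1,1],"xyz":[[0,-0.2,-0.5],[0,0,-0.5],[0,0,-0.5],[0,0,0],[0,0,0]],"dr":[[0,0,0],[0,0,0],[0,0,0],[0,0,0],[0,0,0]]}'
python3 - <<'E'
from h import *
p=np.load('p.npy')
goto(p,[-20,-65,108]);goto(p,[17-11,-65,108])
E
```

```text
t: 3.4
ee_pos: [529.2, 15.1, 282.6]
orientation: [-0.014, 0.707, 0.014, 0.707]
ft_force: [-0.0, 0.1, -0.6]
width: 0.0
t 3.4 tip sp [-78.3 -64.9] z 109.6 F [-0.   0.1 -0.6] w 0.0 | shift cm [ 5.82  0.22 -0.16] dr [-0. -0.  0.]
t 3.4 tip sp [-78.3 -64.9] z 109.6 F [-0.   0.1 -0.6] w 0.0 | shift cm [ 8.41  0.33 -0.16] dr [-0. -0.  0.]
```

```bash
python3 -m creep '{"grip":[1,1,1,1,1,1,1,1,1,1,1,1,1,1,1,1,1,1,1,1],"xyz":[[0,0,-0.15],[0.3,0.01,0],[0.3,0.01,0],[0.3,0.01,0],[0.3,0.01,0],[0.3,0.01,0],[0.3,0.01,0],[0.3,0.01,0],[0.3,0.01,0],[0.3,0.01,0],[0.3,0.01,0],[0.3,0.01,0],[0.3,0.01,0],[0.3,0.01,0],[0.3,0.01,0],[0.3,0.01,0],[0.3,0.01,0],[0.3,0.01,0],[0.3,0.01,0],[0,0,0]],"dr":[[0,0,0],[0,0,0],[0,0,0],[0,0,0],[0,0,0],[0,0,0],[0,0,0],[0,0,0],[0,0,0],[0,0,0],[0,0,0],[0,0,0],[0,0,0],[0,0,0],[0,0,0],[0,0,0],[0,0,0],[0,0,0],[0,0,0],[0,0,0]]}'
python3 - <<'E'
from h import *
p=np.load('p.npy')
goto(p,[17-11,-65,108])
c=cap('side');print(tile(c,p))
w=cv2.resize(c['color'][90:280,170:380,::-1],None,fx=3,fy=3,interpolation=cv2.INTER_CUBIC);cv2.imwrite('pics/side3.png',w)
E
```

```text
t: 5.4
ee_pos: [583.7, 16.9, 281.2]
orientation: [-0.014, 0.707, 0.014, 0.707]
ft_force: [0.6, -0.1, -0.8]
width: -0.1
t 5.4 tip sp [-23.6 -65.3] z 108.2 F [ 0.6 -0.1 -0.8] w -0.1 | shift cm [ 2.96  0.15 -0.02] dr [0. 0. 0.]
((11.62080192565918, -76.3801040649414), (56.73422622680664, 51.9658317565918), 86.050048828125)
```

View pics/side3.png

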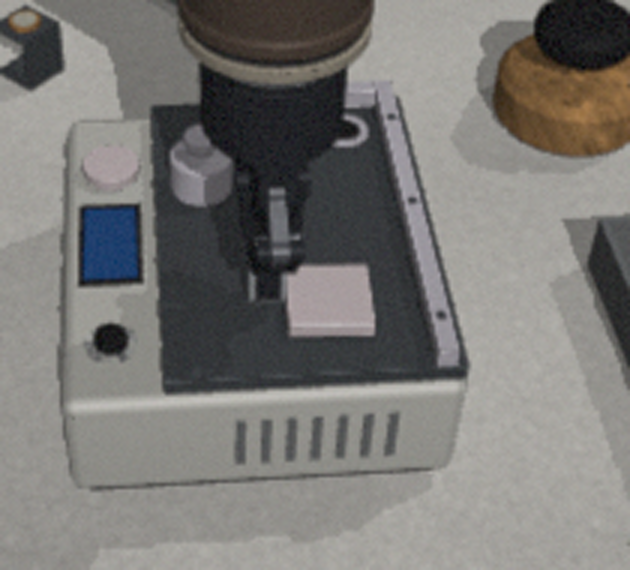

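```bash
python3 -m creep '{"grip":[1,1,1,1,1,1,1,1,1,1,1,1,1,1],"xyz":[[-0.4,0,0],[0,-0.4,0],[0,-0.4,0],[0,0,0],[0.3,0.01,0],[0.3,0.01,0],[0.3,0.01,0],[0.3,0.01,0],[0.3,0.01,0],[0.3,0.01,0],[0.3,0.01,0],[0.3,0.01,0],[0.3,0.01,0],[0,0,0]],"dr":[[0,0,0],[0,0,0],[0,0,0],[0,0,0],[0,0,0],[0,0,0],[0,0,0],[0,0,0],[0,0,0],[0,0,0],[0,0,0],[0,0,0],[0,0,0],[0,0,0]]}'
python3 - <<'E'
from h import *
p=np.load('p.npy')
goto(p,[17-11,-73,108])
E
python3 -m creep '{"grip":[1,1,1,1],"xyz":[[0.2,0.01,0],[0.2,0.01,0],[0.1,0,0],[0,0,0]],"dr":[[0,0,0],[0,0,0],[0,0,0],[0,0,0]]}'
```

```text
t: 6.85
ee_pos: [606.7, 9.7, 281.2]
orientation: [-0.014, 0.707, 0.014, 0.707]
ft_force: [-0.9, -0.0, -0.6]
width: -0.1
t 6.85 tip sp [ -0.9 -73.3] z 108.2 F [-0.9 -0.  -0.6] w -0.1 | shift cm [ 0.7   0.06 -0.02] dr [0. 0. 0.]
t: 7.25
ee_pos: [611.4, 10.0, 281.2]
orientation: [-0.014, 0.707, 0.014, 0.707]
ft_force: [-0.1, -0.1, 1.0]
width: -0.2
```

```bash
python3 -m creep '{"grip":[1,1,1,1],"xyz":[[0.1,0,0],[0.1,0,0],[0,0,0],[0,0,0]],"dr":[[0,0,0],[0,0,0],[0,0,0],[0,0,0]]}'|grep -E "ee|force"
python3 -m creep '{"grip":[1,1,1],"xyz":[[0.1,0,0],[0,0,0],[0,0,0]],"dr":[[0,0,0],[0,0,0],[0,0,0]]}'|grep -E "ee|force"
python3 - <<'E'
from h import *
p=np.load('p.npy')
goto(p,[17-11,-73,108])
c=cap('side');print(tile(c,p))
w=cv2.resize(c['color'][90:280,170:380,::-1],None,fx=3,fy=3,interpolation=cv2.INTER_CUBIC);cv2.imwrite('pics/side4.png',w)
E
```

```text
ee_pos: [613.3, 9.9, 281.2]
ft_force: [-0.1, -0.5, -0.2]
ee_pos: [614.3, 10.0, 281.2]
ft_force: [-1.2, 0.4, -1.4]
t 7.95 tip sp [  6.6 -73.4] z 108.2 F [-1.2  0.4 -1.4] w -0.1 | shift cm [-0.06  0.04 -0.02] dr [0. 0. 0.]
((40.60665512084961, -76.16502380371094), (47.131927490234375, 57.550743103027344), 0.35803696513175964)
```

View pics/side4.png

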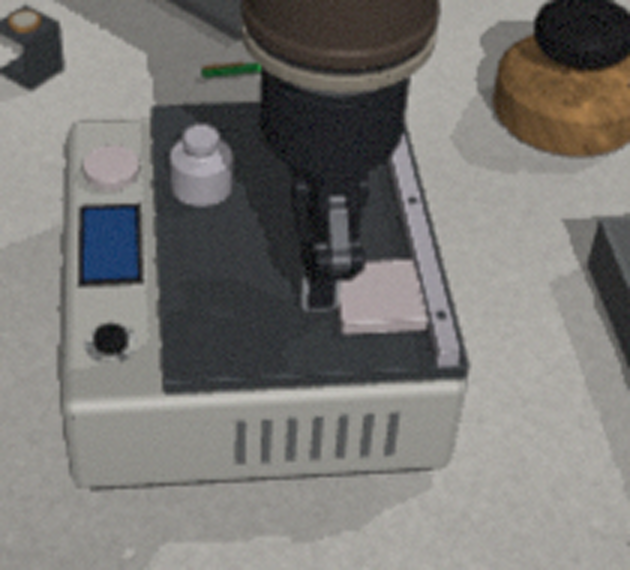

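```bash
for i in 1; do python3 -m creep '{"grip":[1,1,1],"xyz":[[0.1,0,0],[0,0,0],[0,0,0]],"dr":[[0,0,0],[0,0,0],[0,0,0]]}'|grep -E "ee|force"
python3 -m creep '{"grip":[1,1,1],"xyz":[[0.1,0,0],[0,0,0],[0,0,0]],"dr":[[0,0,0],[0,0,0],[0,0,0]]}'|grep -E "ee|force"
python3 -m creep '{"grip":[1,1,1],"xyz":[[0.1,0,0],[0,0,0],[0,0,0]],"dr":[[0,0,0],[0,0,0],[0,0,0]]}'|grep -E "ee|force"; done
```

```text
ee_pos: [615.1, 10.0, 281.1]
ft_force: [-2.3, -0.1, 0.9]
ee_pos: [615.5, 10.0, 281.0]
ft_force: [-6.7, 1.4, 4.2]
ee_pos: [615.9, 10.1, 281.0]
ft_force: [-12.1, -0.1, 9.2]
```

```bash
python3 -m creep '{"grip":[1,1,1,1,1,1,1,1,1],"xyz":[[0,0,0],[0,0,0],[-0.5,0,0],[-1,0,0],[0,0,1],[0,0,1.5],[0,0,1.5],[0,0,0],[0,0,0]],"dr":[[0,0,0],[0,0,0],[0,0,0],[0,0,0],[0,0,0],[0,0,0],[0,0,0],[0,0,0],[0,0,0]]}'|grep -E "ee|force"
python3 - <<'E'
from h import *
p=np.load('p.npy')
goto(p,[37,-120,148]); c=cap('side');print(tile(c,p))
g=cv2.cvtColor(c['color'],cv2.COLOR_RGB2GRAY)
# predicted near-right top/bottom edges for tile center y candidates
for y in(-68,-72,-76): print(y,proj(c,sp(p,[[42,y-25,114],[42,y-25,104],[42,y+25,114]])).round(1).tolist())
u,v=proj(c,sp(p,[[42,-97,104]]))[0].round().astype(int);print(u,v,g[v-25:v+12,u])
E
```

```text
ee_pos: [602.4, 9.9, 321.7]
ft_force: [0.2, -0.1, 0.6]
t 9.8 tip sp [ -5.1 -73. ] z 148.7 F [ 0.2 -0.1  0.6] w -0.1 | shift cm [ 4.42 -4.53 -0.07] dr [0.  0.1 0. ]
((41.51850128173828, -76.15933227539062), (45.308204650878906, 57.550743103027344), 0.35803696513175964)
-68 [[297.3, 195.1], [296.8, 199.1], [293.0, 175.3]]
-72 [[297.6, 196.8], [297.1, 200.7], [293.4, 176.8]]
-76 [[298.0, 198.5], [297.5, 202.4], [293.7, 178.4]]
297 201 [ 89 141 163 157 159 159 160 159 159 158 159 159 162 158 162 160 162 160
 160 157 157 169 148 149 142  68  56  54  61  60  60  54  55  55  56  57
  57]
```

```bash
python3 -m creep '{"grip":[1,1,1,1,1,1,1,1],"xyz":[[1.5,-1.5,0],[1.5,-1.5,0],[1.3,-1.5,0],[0,0,-1],[0,0,-1],[0,0,-1],[0,0,-1],[0,0,0]],"dr":[[0,0,0],[0,0,0],[0,0,0],[0,0,0],[0,0,0],[0,0,0],[0,0,0],[0,0,0]]}'|grep -E "ee|force"
python3 - <<'E'
from h import *
p=np.load('p.npy')
goto(p,[41,50,108])
E
```

```text
ee_pos: [644.4, -34.5, 279.3]
ft_force: [-0.5, -0.6, -0.4]
t 10.65 tip sp [  34.4 -119. ] z 106.3 F [-0.5 -0.6 -0.4] w 0.1 | shift cm [-0.06 16.92  0.17] dr [-0.  -0.2 -0. ]
```

```bash
python3 -m creep '{"grip":[1,1,1,1,1,1,1,1,1,1,1,1,1,1,1,1,1,1,1],"xyz":[[0,0.2,0.15],[0,0.3,0],[0,0.3,0],[0,0.3,0],[0,0.3,0],[0,0.3,0],[0,0.3,0],[0,0.3,0],[0,0.3,0],[0,0.3,0],[0,0.3,0],[0,0.3,0],[0,0.3,0],[0,0.3,0],[0,0.3,0],[0,0.3,0],[0,0.3,0],[0,0.3,0],[0,0,0]],"dr":[[0,0,0],[0,0,0],[0,0,0],[0,0,0],[0,0,0],[0,0,0],[0,0,0],[0,0,0],[0,0,0],[0,0,0],[0,0,0],[0,0,0],[0,0,0],[0,0,0],[0,0,0],[0,0,0],[0,0,0],[0,0,0],[0,0,0]]}'|grep -E "ee|force"
python3 - <<'E'
from h import *
p=np.load('p.npy')
goto(p,[41,50,108]);c=cap('side');print(tile(c,p))
w=cv2.resize(c['color'][90:280,170:380,::-1],None,fx=3,fy=3,interpolation=cv2.INTER_CUBIC);cv2.imwrite('pics/side5.png',w)
E
```

```text
ee_pos: [645.3, 18.4, 282.7]
ft_force: [0.3, 0.2, -0.1]
t 12.55 tip sp [ 37.9 -66.2] z 109.7 F [ 0.3  0.2 -0.1] w 0.2 | shift cm [-0.16 11.62 -0.17] dr [-0.  0.  0.]
((25.401145935058594, -38.897613525390625), (55.710304260253906, 12.14604377746582), 88.63563537597656)
```

View pics/side5.png

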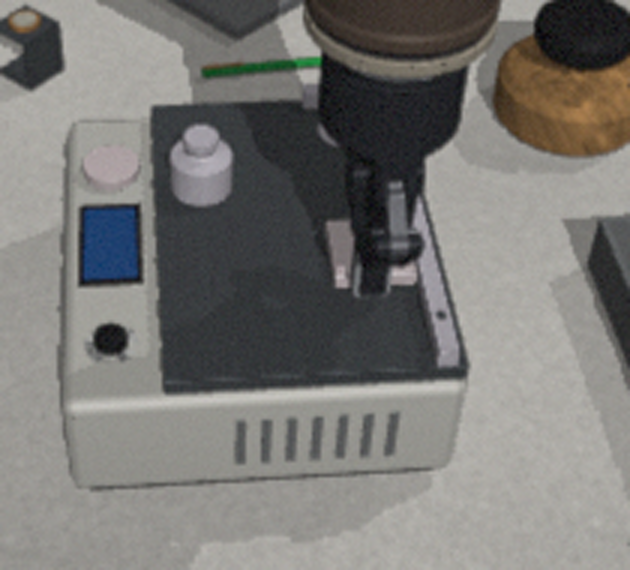

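```bash
python3 -m creep '{"grip":[1,1,1,1,1,1,1,1,1,1,1,1,1,1,1,1,1,1,1],"xyz":[[0,0.2,-0.15],[0,0.3,0],[0,0.3,0],[0,0.3,0],[0,0.3,0],[0,0.3,0],[0,0.3,0],[0,0.3,0],[0,0.3,0],[0,0.3,0],[0,0.3,0],[0,0.3,0],[0,0.3,0],[0,0.3,0],[0,0.3,0],[0,0.3,0],[0,0.3,0],[0,0.3,0],[0,0,0]],"dr":[[0,0,0],[0,0,0],[0,0,0],[0,0,0],[0,0,0],[0,0,0],[0,0,0],[0,0,0],[0,0,0],[0,0,0],[0,0,0],[0,0,0],[0,0,0],[0,0,0],[0,0,0],[0,0,0],[0,0,0],[0,0,0],[0,0,0]]}'|grep -E "ee|force"
python3 - <<'E'
from h import *
p=np.load('p.npy')
goto(p,[41,50,108]);c=cap('side');print(tile(c,p))
E
```

```text
ee_pos: [645.3, 71.4, 281.2]
ft_force: [0.7, 0.4, -0.7]
t 14.5 tip sp [ 40.  -13.2] z 108.2 F [ 0.7  0.4 -0.7] w -0.1 | shift cm [-0.15  6.32 -0.02] dr [-0.  0.  0.]
((26.651599884033203, 13.455997467041016), (55.03656768798828, 14.779653549194336), 87.47270965576172)
```

```bash
python3 -m creep '{"grip":[1,1,1,1,1,1,1,1,1,1,1,1,1,1,1,1,1,1,1],"xyz":[[0,0.3,0],[0,0.3,0],[0,0.3,0],[0,0.3,0],[0,0.3,0],[0,0.3,0],[0,0.3,0],[0,0.3,0],[0,0.3,0],[0,0.3,0],[0,0.3,0],[0,0.3,0],[0,0.3,0],[0,0.3,0],[0,0.3,0],[0,0.3,0],[0,0.3,0],[0,0.3,0],[0,0,0]],"dr":[[0,0,0],[0,0,0],[0,0,0],[0,0,0],[0,0,0],[0,0,0],[0,0,0],[0,0,0],[0,0,0],[0,0,0],[0,0,0],[0,0,0],[0,0,0],[0,0,0],[0,0,0],[0,0,0],[0,0,0],[0,0,0],[0,0,0]]}'|grep -E "ee|force"
python3 - <<'E'
from h import *
p=np.load('p.npy')
goto(p,[41,50,108]);c=cap('side');print(tile(c,p))
w=cv2.resize(c['color'][90:280,170:380,::-1],None,fx=3,fy=3,interpolation=cv2.INTER_CUBIC);cv2.imwrite('pics/side6.png',w)
E
```

```text
ee_pos: [645.3, 125.4, 281.2]
ft_force: [0.3, 0.4, -0.7]
t 16.45 tip sp [42.2 40.7] z 108.2 F [ 0.3  0.4 -0.7] w -0.2 | shift cm [-0.16  0.92 -0.02] dr [-0.  0.  0.]
((27.24704360961914, 66.21520233154297), (56.67593002319336, 16.259214401245117), 86.31883239746094)
```

View pics/side6.png

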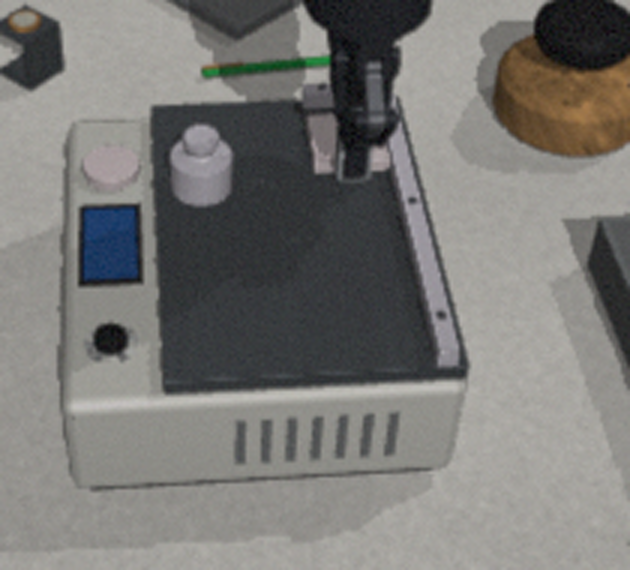

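```bash
python3 -m creep '{"grip":[1,1,1,1,1,1,1],"xyz":[[0,0.2,0],[0,0.2,0],[0,0.2,0],[0,0.1,0],[0,0.1,0],[0,0,0],[0,0,0]],"dr":[[0,0,0],[0,0,0],[0,0,0],[0,0,0],[0,0,0],[0,0,0],[0,0,0]]}'|grep -E "ee|force"
python3 -m creep '{"grip":[1,1,1],"xyz":[[0,0.1,0],[0,0,0],[0,0,0]],"dr":[[0,0,0],[0,0,0],[0,0,0]]}'|grep -E "ee|force"
python3 -m creep '{"grip":[1,1,1],"xyz":[[0,0.1,0],[0,0,0],[0,0,0]],"dr":[[0,0,0],[0,0,0],[0,0,0]]}'|grep -E "ee|force"
```

```text
ee_pos: [645.3, 133.1, 281.2]
ft_force: [0.5, 0.1, 0.4]
ee_pos: [645.3, 134.0, 281.2]
ft_force: [-0.1, -0.5, -0.2]
ee_pos: [645.3, 135.1, 281.2]
ft_force: [0.4, -0.0, -0.4]
```

```bash
for i in 1; do python3 -m creep '{"grip":[1,1,1],"xyz":[[0,0.1,0],[0,0,0],[0,0,0]],"dr":[[0,0,0],[0,0,0],[0,0,0]]}'|grep -E "ee|force"
python3 -m creep '{"grip":[1,1,1],"xyz":[[0,0.1,0],[0,0,0],[0,0,0]],"dr":[[0,0,0],[0,0,0],[0,0,0]]}'|grep -E "ee|force"
python3 -m creep '{"grip":[1,1,1],"xyz":[[0,0.1,0],[0,0,0],[0,0,0]],"dr":[[0,0,0],[0,0,0],[0,0,0]]}'|grep -E "ee|force"; done
```

```text
ee_pos: [645.3, 136.0, 281.2]
ft_force: [0.4, -0.6, 0.6]
ee_pos: [645.3, 137.1, 281.2]
ft_force: [-0.3, -0.4, 0.3]
ee_pos: [645.3, 138.1, 281.2]
ft_force: [-0.8, -0.4, -0.5]
```

```bash
for i in 1; do python3 -m creep '{"grip":[1,1,1],"xyz":[[0,0.1,0],[0,0.1,0],[0,0,0]],"dr":[[0,0,0],[0,0,0],[0,0,0]]}'|grep -E "ee|force"
python3 -m creep '{"grip":[1,1,1],"xyz":[[0,0.1,0],[0,0,0],[0,0,0]],"dr":[[0,0,0],[0,0,0],[0,0,0]]}'|grep -E "ee|force"; done
python3 - <<'E'
from h import *
p=np.load('p.npy')
goto(p,[41,50,108]);c=cap('side');print(tile(c,p))
w=cv2.resize(c['color'][105:175,250:340,::-1],None,fx=8,fy=8,interpolation=cv2.INTER_CUBIC);cv2.imwrite('pics/side7.png',w)
E
```

```text
ee_pos: [645.2, 140.1, 281.2]
ft_force: [-0.5, -0.3, -0.2]
ee_pos: [645.3, 141.0, 281.2]
ft_force: [-0.1, -0.7, -1.5]
t 19.3 tip sp [42.8 56.3] z 108.2 F [-0.1 -0.7 -1.5] w 0.5 | shift cm [-0.15 -0.64 -0.02] dr [-0.  0.  0.]
((26.22106170654297, 75.57190704345703), (45.330257415771484, 14.280879974365234), 83.3680191040039)
```

View pics/side7.png

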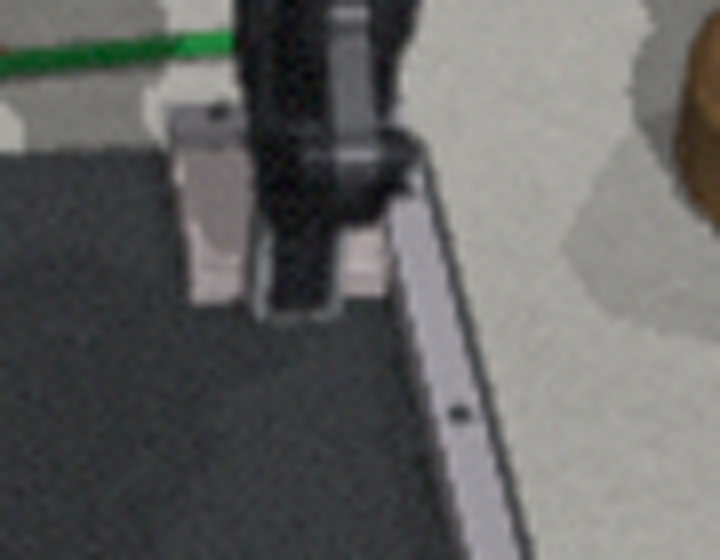

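```bash
for i in 1; do python3 -m creep '{"grip":[1,1,1],"xyz":[[0,0.1,0],[0,0,0],[0,0,0]],"dr":[[0,0,0],[0,0,0],[0,0,0]]}'|grep -E "ee|force|wid"
python3 -m creep '{"grip":[1,1,1],"xyz":[[0,0.1,0],[0,0,0],[0,0,0]],"dr":[[0,0,0],[0,0,0],[0,0,0]]}'|grep -E "ee|force|wid"; done
```

```text
ee_pos: [645.3, 142.0, 281.2]
ft_force: [-0.0, -0.8, 0.0]
width: -0.1
ee_pos: [645.2, 143.0, 281.2]
ft_force: [0.5, -0.5, 0.6]
width: -0.1
```

```bash
for i in 1; do python3 -m creep '{"grip":[1,1,1],"xyz":[[0,0.1,0],[0,0,0],[0,0,0]],"dr":[[0,0,0],[0,0,0],[0,0,0]]}'|grep -E "ee|force"
python3 -m creep '{"grip":[1,1,1],"xyz":[[0,0.1,0],[0,0,0],[0,0,0]],"dr":[[0,0,0],[0,0,0],[0,0,0]]}'|grep -E "ee|force"; done
python3 - <<'E'
from h import *
p=np.load('p.npy')
goto(p,[41,50,108]);c=cap('side')
g=cv2.cvtColor(c['color'],cv2.COLOR_RGB2GRAY)
print(proj(c,sp(p,[[20,65,114],[20,65,104],[20,115,114],[20,115,118]])).round(1).tolist());u=276;print(g[118:150,u])
E
```

```text
ee_pos: [645.2, 144.0, 281.2]
ft_force: [0.9, -1.0, -0.1]
ee_pos: [645.2, 144.4, 281.2]
ft_force: [-0.2, -6.5, 0.4]
t 20.55 tip sp [42.8 59.6] z 108.2 F [-0.2 -6.5  0.4] w -0.3 | shift cm [-0.15 -0.98 -0.02] dr [ 0.1 -0.   0. ]
[[274.1, 138.3], [273.9, 142.2], [271.3, 123.1], [271.4, 121.5]]
[ 78  62  86  94  96 111 113 112 110 111 113 113 113 112 115 114 124 140
 138 134 150 148 144 117  56  47  54  52  46  50  52  55]
```

```bash
python3 -m creep '{"grip":[1,1,1,1],"xyz":[[0,0.1,0],[0,0,0],[0,0,0],[0,0,0]],"dr":[[0,0,0],[0,0,0],[0,0,0],[0,0,0]]}'|grep -E "ee|force"
python3 -m creep '{"grip":[1,1,1,1,1,1,1,1,1,1,1,1,1],"xyz":[[0,-0.3,0],[0,-1,0],[0,-1,0],[0,0,2],[0,0,2],[0,0,2],[-1.5,-4,0],[-1.5,-4,0],[-1.5,-4,0],[-1.5,-4,0],[-1.5,-4,0],[0,0,0],[0,0,0]],"dr":[[0,0,0],[0,0,0],[0,0,0],[0,0,0],[0,0,0],[0,0,0],[0,0,0],[0,0,0],[0,0,0],[0,0,0],[0,0,0],[0,0,0],[0,0,0]]}'|grep -E "ee|force"
python3 - <<'E'
from h import *
p=np.load('p.npy')
goto(p,[-118,-85,120]);c=cap('side')
q=sp(p,[[17,65,114],[67,65,114],[67,115,114],[17,115,114]])
w=cv2.resize(c['color'][105:175,250:340,::-1],None,fx=8,fy=8,interpolation=cv2.INTER_CUBIC)
for u,v in proj(c,q): cv2.circle(w,(int((u-250+.5)*8),int((v-105+.5)*8)),3,(0,0,255),-1)
c=cap('top');t=cv2.resize(c['color'][80:220,120:260,::-1],None,fx=4,fy=4,interpolation=cv2.INTER_CUBIC)
for u,v in proj(c,q): cv2.circle(t,(int((u-120+.5)*4),int((v-80+.5)*4)),2,(0,0,255),-1)
cv2.imwrite('pics/both8.png',np.hstack([cv2.resize(w[:, :420],(336,448)),t[:448,:460]]))
E
```

```text
ee_pos: [645.3, 144.8, 281.2]
ft_force: [-0.6, -12.8, 0.9]
ee_pos: [569.9, -78.4, 341.4]
ft_force: [0.2, 1.7, 0.0]
t 22.3 tip sp [ -41.3 -159.9] z 168.4 F [0.2 1.7 0. ] w 0.3 | shift cm [-7.96  7.18 -4.84] dr [-0.   0.   0.2]
```

View pics/both8.png

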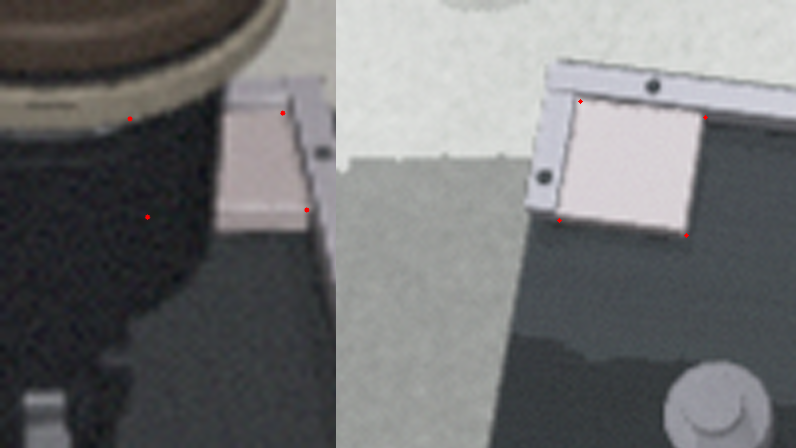

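```bash
python3 - <<'E'
from h import *
p=np.load('p.npy');c=cap('top');img=c['color'].astype(int);g=img.mean(2)
# world profile scans across edges at z=114 grid in spectro frame
def samp(x,y,z=114):
    u=proj(c,sp(p,np.c_[x,y,np.full(len(x),z)])).astype(np.float32)
    return cv2.remap(c['color'].mean(2).astype(np.float32),u[:,0].reshape(-1,1),u[:,1].reshape(-1,1),cv2.INTER_LINEAR)[:,0]
for y in(72,90,108):
    x=np.arange(6,26,.25);s=samp(x,np.full_like(x,y));e=x[np.argmax(np.diff(s))]
    x2=np.arange(58,75,1.5);print('front edge y',y,e,samp(x2,np.full_like(x2,y)).round().astype(int))
for X in(22,40,58):
    y=np.arange(55,75,.25);s=samp(np.full_like(y,X),y);print('right edge x',X,y[np.argmax(np.diff(s))])
goto(p,[-2,88,150])
E
```

```text
front edge y 72 19.75 [214 213 213 214 215 214 202 161 144 171 206 207]
front edge y 90 19.25 [214 214 214 214 213 209 199 168 136 173 192 175]
front edge y 108 18.5 [215 215 213 214 214 211 197 157 121 163 206 204]
right edge x 22 65.5
right edge x 40 66.25
right edge x 58 65.5
t 22.45 tip sp [ -40.5 -158. ] z 168.2 F [ 0.2 -0.2  0. ] w 0.0 | shift cm [ 2.87 24.74 -1.82] dr [-0.  0. -0.]
```

```bash
python3 -m creep '{"grip":[1,1,1,1,1,1,1,1,1,1,1,1,1,1,1,1],"xyz":[[1.3,3,0],[1.3,3,0],[0,3,0],[0,3,0],[0,3,0],[0,3,0],[0,3,0],[0,3.7,0],[0,0,0],[0,0,-1.5],[0,0,-1.5],[0,0,-1.5],[0,0,-1],[0,0,-0.5],[0,0,0],[0,0,0]],"dr":[[0,0,0],[0,0,0],[0,0,0],[0,0,0],[0,0,0],[0,0,0],[0,0,0],[0,0,0],[0,0,0],[0,0,0],[0,0,0],[0,0,0],[0,0,0],[0,0,0],[0,0,0],[0,0,0]]}'|grep -E "ee|force"
python3 - <<'E'
from h import *
p=np.load('p.npy');goto(p,[8,88,108])
E
```

```text
ee_pos: [596.5, 169.9, 281.4]
ft_force: [0.2, -0.6, -0.1]
t 24.05 tip sp [-4.8 87.1] z 108.4 F [ 0.2 -0.6 -0.1] w -0.0 | shift cm [ 1.28  0.14 -0.04] dr [-0.  0.  0.]
```

```bash
python3 -m creep '{"grip":[1,1,1,1,1,1,1],"xyz":[[0.3,0.01,0],[0.3,0.01,0],[0.2,0.01,0],[0.1,0,0],[0.1,0,0],[0,0,0],[0,0,0]],"dr":[[0,0,0],[0,0,0],[0,0,0],[0,0,0],[0,0,0],[0,0,0],[0,0,0]]}'|grep -E "ee|force"
python3 -m creep '{"grip":[1,1,1,1],"xyz":[[0.1,0,0],[0.1,0,0],[0,0,0],[0,0,0]],"dr":[[0,0,0],[0,0,0],[0,0,0],[0,0,0]]}'|grep -E "ee|force"
python3 -m creep '{"grip":[1,1,1],"xyz":[[0.1,0,0],[0,0,0],[0,0,0]],"dr":[[0,0,0],[0,0,0],[0,0,0]]}'|grep -E "ee|force"
```

```text
ee_pos: [606.2, 170.3, 281.2]
ft_force: [0.3, 0.4, 0.0]
ee_pos: [608.3, 170.3, 281.2]
ft_force: [0.9, -0.7, -0.7]
ee_pos: [609.1, 170.3, 281.1]
ft_force: [-2.9, 0.9, 0.2]
```

```bash
python3 -m creep '{"grip":[1,1,1,1],"xyz":[[0.1,0,0],[0.05,0,0],[0,0,0],[0,0,0]],"dr":[[0,0,0],[0,0,0],[0,0,0],[0,0,0]]}'|grep -E "ee|force"
python3 -m creep '{"grip":[1,1,1,1,1,1,1,1,1,1,1,1,1],"xyz":[[-0.4,0,0],[-1,0,0],[0,0,2],[0,0,2],[0,0,2],[-1.5,-3,0],[-1.5,-3,0],[-1.5,-3,0],[-1.5,-3,0],[-1.5,-3,0],[-1.5,-2.5,0],[-1.5,0,0],[0,0,0]],"dr":[[0,0,0],[0,0,0],[0,0,0],[0,0,0],[0,0,0],[0,0,0],[0,0,0],[0,0,0],[0,0,0],[0,0,0],[0,0,0],[0,0,0],[0,0,0]]}'|grep -E "ee|force"
python3 - <<'E'
from h import *
p=np.load('p.npy');c=cap('top')
g=cv2.cvtColor(c['color'],cv2.COLOR_RGB2GRAY)
# refine button centre, from side camera (arm may hide in top)
d=cap('side');gs=cv2.cvtColor(d['color'],cv2.COLOR_RGB2GRAY)
u,v=proj(d,sp(p,[[-118,-85,101]]))[0].round().astype(int);k=gs[v-10:v+11,u-10:u+11];m=k<60;ys,xs=np.nonzero(m);print(m.sum(),u,v,xs.mean()+u-10,ys.mean()+v-10,inv(p,ray(d,xs.mean()+u-10,ys.mean()+v-10,99.5)))
goto(p,[-118,-85,106])
E
```

```text
ee_pos: [609.6, 170.3, 281.0]
ft_force: [-10.1, -0.6, 5.8]
ee_pos: [489.8, -5.3, 341.2]
ft_force: [-0.3, 0.2, -0.5]
88 205 202 206.38636363636363 202.6590909090909 [[-116.49612342  -86.19313778]]
t 27.25 tip sp [-116.1  -83. ] z 168.5 F [-0.1  0.8  0.2] w -0.0 | shift cm [-0.16 -0.2  -6.25] dr [0.  0.1 0. ]
```

```bash
python3 -m creep '{"grip":[1,1,1,1,1,1,1],"xyz":[[-0.1,-0.2,-1.2],[0,0,-1.5],[0,0,-1.5],[0,0,-1.2],[0,0,-0.8],[0,0,0],[0,0,0]],"dr":[[0,0,0],[0,0,0],[0,0,0],[0,0,0],[0,0,0],[0,0,0],[0,0,0]]}'|grep -E "ee|force"
python3 -m creep '{"grip":[1,1,1,1,1,1],"xyz":[[0,0,-0.2],[0,0,-0.2],[0,0,-0.2],[0,0,-0.1],[0,0,0],[0,0,0]],"dr":[[0,0,0],[0,0,0],[0,0,0],[0,0,0],[0,0,0],[0,0,0]]}'|grep -E "ee|force"
python3 -m creep '{"grip":[1,1,1],"xyz":[[0,0,-0.1],[0,0,0],[0,0,0]],"dr":[[0,0,0],[0,0,0],[0,0,0]]}'|grep -E "ee|force"
```

```text
ee_pos: [491.0, -6.6, 279.3]
ft_force: [0.5, 0.3, -0.5]
ee_pos: [490.9, -6.8, 272.3]
ft_force: [1.7, -0.3, 2.4]
ee_pos: [491.0, -6.8, 271.3]
ft_force: [2.3, -0.6, 3.8]
```

```bash
python3 -m creep '{"grip":[1,1,1,1],"xyz":[[0,0,-0.1],[0,0,-0.1],[0,0,0],[0,0,0]],"dr":[[0,0,0],[0,0,0],[0,0,0],[0,0,0]]}'|grep -E "ee|force"
python3 -m creep '{"grip":[1,1,1],"xyz":[[0,0,-0.1],[0,0,0],[0,0,0]],"dr":[[0,0,0],[0,0,0],[0,0,0]]}'|grep -E "ee|force"
```

```text
ee_pos: [490.9, -6.8, 269.4]
ft_force: [2.0, -0.8, 8.7]
ee_pos: [490.9, -6.8, 269.0]
ft_force: [-3.3, -0.6, 27.0]
```

```bash
python3 -m creep '{"grip":[1,1,1,1,1,1,1,1,1,1,1],"xyz":[[0,0,0],[0,0,0.5],[0,0,1],[0,0,2],[0,0,3],[0,0,3],[-1,-3,0],[-1,-4,0],[0,-4,0],[0,0,0],[0,0,0]],"dr":[[0,0,0],[0,0,0],[0,0,0],[0,0,0],[0,0,0],[0,0,0],[0,0,0],[0,0,0],[0,0,0],[0,0,0],[0,0,0]]}'|grep -E "ee|force"
python3 - <<'E'
from h import *
p=np.load('p.npy');cap('top','t9.png');cap('side','s9.png')
a=cv2.imread('pics/t9.png')[70:270,120:350];b=cv2.imread('pics/s9.png')[90:270,170:350]
cv2.imwrite('pics/fin.png',np.hstack([cv2.resize(a,(400,348)),cv2.resize(b,(400,348))]))
E
```

```text
ee_pos: [470.3, -117.3, 363.2]
ft_force: [-0.3, 0.9, -0.4]
```

View pics/fin.png

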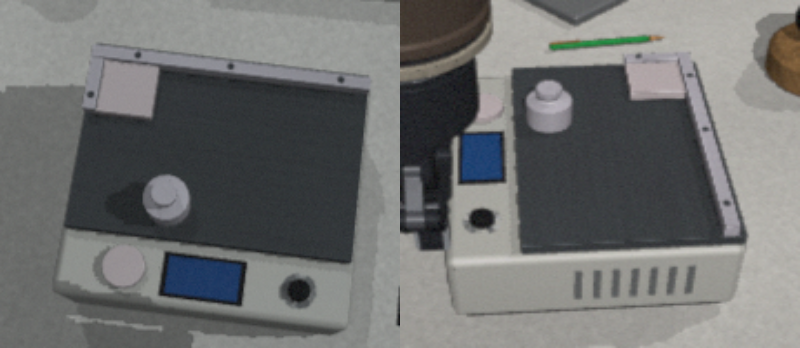

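The tile is in the corner, the button is up, the cup and disc look unmoved, and the arm is clear.

```bash
python3 -c "
from rig import robot
print(robot.sign_off())"
```

```text
the job is handed in; nothing more can be done
None
```

I pushed the tile back to the fence, slid it along into the corner, pressed the measure button and released it, then handed the job in. The sign-off reports no verdict, so I can't say whether the judge passed it.

- **Fence and corner:** the force rose to about 12 N when the tile met the fence and to about 13 N when it met the end stop. A last gentle push (10 N) towards the fence met resistance at nearly the same finger position as before, so the tile was already flush.
- **Button:** the fingertip went down to 96 mm, which is the full 5 mm of travel, with 27 N on the wrist at the bottom. The width of the closed fingertip means part of that force could have come from the bezel, and I did not check this separately.
- **Last pictures:** both cameras show the tile in the corner, the button up, the cup and disc looking unmoved (judged by eye, not measured), and the arm clear with nothing touching it.
- **Readings that disagreed:** the two cameras differed by about 3 mm and 0.02 rad on where the spectrophotometer stands. One edge scan of the seated tile suggested a turn of up to 0.035 rad. The other edge showed none, and the line between tile and fence looked parallel, so I took the tile as square.

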